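# Stroke the roller strip to check that every roller turns

## Task

Check the sprung roller strip: with the gripper's fingertips closed together, stroke lightly along the tops of the rollers from the end with the upright end plate to the open end, so that each of the nine rollers is visibly turned towards the open end. Press only lightly (the strip must not be pushed more than about half-way down its springs), then lift off clear; do not pick up or disturb any of the things lying about.

Things in the scene. Friction and masses are not known exactly. Their poses are not given: they have to be found in the camera images.
- strip: Sprung roller strip fixed to the table at any yaw: dark steel base 260 x 74 x 10 mm, over it an aluminium channel 250 x 60 mm with a row of nine plain grey rollers. Origin: centre of the base's underside. x runs along the row from the stop end (upright steel end plate) to the open end (no plate); z up. At rest the roller tops are 62 mm above the table, the channel's side walls 57 mm.
- first_top (a point): Top of the first roller (next to the end plate), middle of its 50 mm length; it rides with the channel. The end plate (100 mm wide, wider than the channel, 8 mm thick, top 19 mm above the roller tops) has its face 33 mm before this point.
- last_top (a point): Top of the ninth and last roller (at the open end), middle of its length, 184 mm along the strip's x from first_top. It rides with the channel.
- bed (a joint): How far the channel with all its rollers is pressed down on its springs, m: 0 at rest (held up with 2 N of preload), then 0.8 N per mm, bottoming at 0.012. It moves straight down without tipping, and comes back up by itself. Above 0.008 is pressed too hard.
- roller1 (a joint): Turn of roller 1, counted from the end plate, rad: 0 at the start, positive when its top moves towards the open end. Rollers are 20 mm in diameter, 50 mm long, 23 mm apart, and turn almost freely, driven by the friction of a fingertip passing over, and stop when it leaves.
- roller2 (a joint): Turn of roller 2, as roller1.
- roller3 (a joint): Turn of roller 3, as roller1.
- roller4 (a joint): Turn of roller 4, as roller1.
- roller5 (a joint): Turn of roller 5, as roller1.
- roller6 (a joint): Turn of roller 6, as roller1.
- roller7 (a joint): Turn of roller 7, as roller1.
- roller8 (a joint): Turn of roller 8, as roller1.
- roller9 (a joint): Turn of roller 9, as roller1.
- socket: Bystander, loose, to be left alone: aluminium tube 32 mm across, 60 mm tall, standing beside the strip. Origin: centre of its underside.
- endcap: Bystander, loose, to be left alone: aluminium block 42 x 42 x 24 mm with a short steel boss, 36 mm tall in all, beside the strip. Origin: centre of its underside.
- bush: Bystander, loose, to be left alone: brass ring 38 mm across, 22 mm tall, beside the strip. Origin: centre of its underside.
- bolt: Bystander, loose, to be left alone: steel bolt 55 mm tall standing on its 26 mm head, beside the strip. Origin: centre of its underside.
- tape: Bystander, loose, to be left alone: cardboard ring 90 mm across, 25 mm tall. Origin: centre of its underside.
- driver: Bystander, loose, to be left alone: screwdriver lying on the table, about 0.2 m long.
- cup: Bystander, loose, to be left alone: white mug 76 mm across, 85 mm tall. Origin: centre of its underside.

How it is judged:
By the outcome, as a careful person would: the job done as asked, in the order asked, and still so for the second after the job is handed in, with the robot touching nothing.
It also fails if it takes over 35 s, if anything falls off the work surface, if the arm or the gripper's body presses on something with over 40 N, if the wrist force passes 120 N, or if a joint passes its speed limit or range.

## Robot

A 6-joint arm with a two-finger parallel gripper is mounted at the origin on the work surface. World frame = base frame: x ahead of the robot, y to its left, z up, the work surface at z = 0. Lengths are in m, angles in rad, forces in N, time in s.
With the tool pointing down it reaches from about 0.35 to 0.975 m from the base axis. Payload 4.9 kg.
Tool frame: the origin (TCP) lies at the very end of the fingers, on their centre line; the grasp point (between the pads) lies behind it (manip.pinch_z is the y of the grasp point in the tool frame, in m); y points along the fingers, x is the direction in which the jaws open and shut, and the axes are right-handed (so a half turn about y gives the same grasp; the last joint's range is limited). The gripper opens to 85 mm and grips with 20 to 120 N. Pads are 22 mm wide; open, the fingers measure 114 mm over their backs; the gripper's body (76 mm by 85 mm) begins 54 mm behind the grasp point. The pads swing forward as they close: fully open they stand 13 mm farther back than shut.
Start: joints at [1.067, 0.053, 1.613, -0, 1.476, -0.119], TCP at [0.235, 0.579, 0.208] pointing down, gripper open.
Joint ranges: [-3.01, 3.01], [-1.01, 2.22], [0.06, 2.58], [-1.02, 4.17], [0.09, 2.62], [-3.14, 3.14]. Speed limits (rad/s): [2.57, 2.57, 3.14, 3.14, 3.14, 3.14].

## Interface

Orientations are given as a unit quaternion [w, x, y, z].
In Python, from plant import manip gives the robot as it stands.
- The arm moves only by the tool drive_tool, never from a script. Its argument "motion" is a list of rows, each a list of 3 entries, a list of its own where there are three numbers: the shift along the tool's x, y, z in units of 25 mm (1.0 is 25 mm), then the turn, a rotation vector about the tool's x, y, z in units of 5 degrees (1.0 is 5 degrees), then the closure, from -1 (fully open) to 1 (shut). A call has 1 to 12 rows; each row shifts and turns the commanded pose from where the row before left it, along the tool's axes as they then stand; what a row does not reach is not made up. A row lasts 1/10 s, in which the tool goes at most 50 mm and 8.59 degrees, less where a joint would pass 70% of its speed; a pose out of reach is approached as far as the arm can. A call is refused whole if a number of a shift passes 1 or a number of a turn 1, either way. A call with a gripper value outside its range is refused whole. The fingers move at their own pace and stop on an object; the grip force is fixed at half the most. Time passes only in rows, so rows that do not move let the fingers close. It gives the time, the measured TCP pose, the force and the opening at its end, in the units of the state.
- manip.state(): the state, without advancing time (a new reading comes with each control period).
- manip.grab_frame(name): name is "scene" or "top" or "wrist"; returns a dict with "img" (420x560x3 uint8, blue, green, red), "range_z" (420x560 float32, m along the optical axis (not along the pixel's ray), 0 where there is no reading), "camera_matrix" (3x3 intrinsics, pixels), "world_from_camera" (4x4, takes a point from camera to world coordinates); the wrist camera has in their place "T_tool_cam" (4x4, takes a point from camera to tool coordinates, whose origin is the TCP and whose axes are the tool frame's). Camera axes: x right, y down, z forward; pixel columns grow to the right and rows downward; lengths in m; the calibration is good to about 2 mm. A picture is of the moment at which its call begins: read the wrist's pose just before it.
- manip.job_done(): hands the job in, once; it reports no verdict.
The state is a dict: "time": time; "joint_pos": joint angles; "joint_vel": joint speeds; "joint_efforts": joint torques, N m; "tool_pos": TCP position; "tool_rot": TCP orientation; "contact_force": force on the tool from outside, world axes, zero at the start; "ft_torque": the same for the moment, N m; "gripper_width": opening from 0.0 (shut) to 1.0 (fully open).
Only numpy, scipy, OpenCV 4.12 (cv2) and the standard library are available. Lean on these libraries where they do the work, as an engineer would, in place of code of your own. Each camera call takes 0.05 s, during which the arm holds its last target. There are 200 camera calls.

## Working session

There is one attempt and no reset: what is moved stays moved. The work goes in short steps, Python scripts to look and compute and a tool call to move; the robot and the scene stay as the last step left them, time stands still between calls to the robot, and variables do not carry over. Pictures are saved under pics/ and viewed, about 8 in all and at most 12, crops included, and the job is handed in when it is done.

Besides the shell and the picture viewer there is one more tool, called after "Emit:" as name([rows], argument=value, ...), one row to a line, values as JSON. drive_tool: Moves the arm, as the interface text tells. Its arguments: {"type":"object","properties":{"motion":{"type":"array","items":{"type":"array"}}},"required":["motion"]}

```bash
mkdir -p pics; python3 - <<'E'
from plant import manip
import cv2,numpy as np
s=manip.state();print({k:np.round(v,3).tolist() for k,v in s.items()},manip.pinch_z)
for n in ("top","scene"):
    f=manip.grab_frame(n);cv2.imwrite(f'pics/{n}0.png',f['img']);np.savez(f'{n}0.npz',**f)
    print(n,f['camera_matrix'].tolist(),np.round(f['world_from_camera'],3).tolist())
E
```

```text
{'time': 0.0, 'joint_pos': [1.067, 0.053, 1.614, 0.0, 1.476, -0.119], 'joint_vel': [0.001, 0.0, 0.0, -0.001, -0.001, -0.001], 'joint_efforts': [0.0, -39.369, -37.017, -0.0, 0.007, 0.0], 'tool_pos': [0.234, 0.579, 0.207], 'tool_rot': [-0.586, 0.587, 0.395, -0.396], 'contact_force': [-0.463, -0.09, -0.646], 'ft_torque': [-0.01, 0.009, -0.021], 'gripper_width': 1.0} -0.0187
top [[481.62224186377426, 0.0, 275.01802450848874], [0.0, 481.62224186377426, 208.05176587205702], [0.0, 0.0, 1.0]] [[-0.013, -0.99, 0.141, 0.324], [-1.0, 0.015, 0.008, -0.019], [-0.01, -0.141, -0.99, 1.495], [0.0, 0.0, 0.0, 1.0]]
scene [[420.4680698966319, 0.0, 276.5659663817249], [0.0, 420.4680698966319, 203.3532818069219], [0.0, 0.0, 1.0]] [[0.464, 0.516, -0.72, 1.276], [0.885, -0.248, 0.393, -0.398], [0.024, -0.82, -0.572, 0.655], [0.0, 0.0, 0.0, 1.0]]
```

View pics/top0.png

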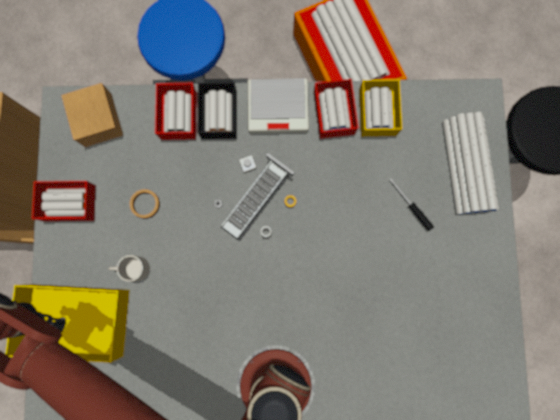

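View pics/scene0.png

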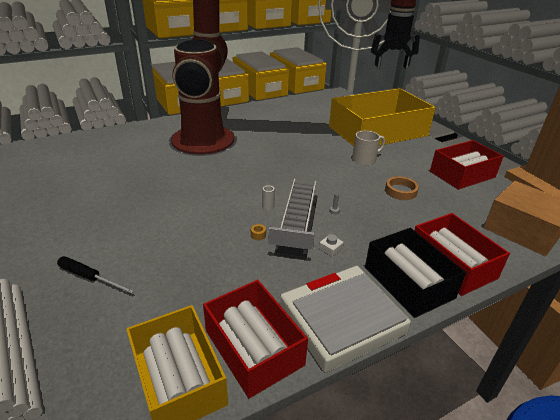

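The top view shows the strip with its end plate at about (279,167) and its open end at about (232,230). The block is at (248,163), bolt (218,203), tube (266,231) and ring (291,201). I'll locate them from depth.

```bash
cat > h.py <<'E'
import numpy as np
def cloud(f,T=None):
    K=f['camera_matrix'];z=f['range_z'];v,u=np.mgrid[:z.shape[0],:z.shape[1]]
    P=np.stack([(u-K[0,2])*z/K[0,0],(v-K[1,2])*z/K[1,1],z],-1)
    T=f['world_from_camera'] if T is None else T
    W=P@T[:3,:3].T+T[:3,3];W[z<=0]=np.nan
    return W
E
python3 - <<'E'
import numpy as np,cv2
from h import cloud
for n,sl in(("top",np.s_[140:250,200:310]),("scene",np.s_[170:265,240:350])):
    f=np.load(n+'0.npz');W=cloud(f)[sl].reshape(-1,3)
    print(n,'table z',np.nanmedian(W[:,2]))
    S=W[(W[:,2]>.042)&(W[:,2]<.09)].astype(np.float32)
    # largest cluster
    im=np.zeros((400,400),np.uint8);ij=((S[:,:2]-[.4,-.2])*1000/1).astype(int)
    ok=((ij>=0)&(ij<400)).all(1);S=S[ok];ij=ij[ok]
    im[ij[:,0],ij[:,1]]=255;im=cv2.dilate(im,np.ones((5,5)))
    c,l,st,ce=cv2.connectedComponentsWithStats(im)
    for k in range(1,c):
        p=S[l[ij[:,0],ij[:,1]]==k]
        if len(p)<5: continue
        r=cv2.minAreaRect(p[:,:2]); print(len(p),np.round(r[0],4),np.round(r[1],4),round(r[2],1),'z pct',np.round(np.percentile(p[:,2],[5,50,95]),4))
        if len(p)>300:
            hi=p[p[:,2]>.07]; print(' plate',len(hi),hi.mean(0) if len(hi) else '',cv2.minAreaRect(hi[:,:2]) if len(hi)>3 else '')
            m=p[(p[:,2]<.066)];r=cv2.minAreaRect(m[:,:2]);print(' body',r,np.round(cv2.boxPoints(r),4).tolist())
E
```

```text
top table z 0.0007385642718144014Traceback (most recent call last):
  File "<stdin>", line 15, in <module>
cv2.error: OpenCV(4.12.0) /io/opencv/modules/imgproc/src/convhull.cpp:143: error: (-215:Assertion failed) total >= 0 && (depth == CV_32F || depth == CV_32S) in function 'convexHull'
```

```bash
python3 - <<'E'
import numpy as np,cv2
from h import cloud
R=lambda p:cv2.minAreaRect(np.ascontiguousarray(p[:,:2],np.float32))
for n,sl in(("top",np.s_[140:250,200:310]),("scene",np.s_[170:265,240:350])):
    f=np.load(n+'0.npz');W=cloud(f)[sl].reshape(-1,3)
    S=W[(W[:,2]>.015)&(W[:,2]<.09)]
    im=np.zeros((400,400),np.uint8);ij=((S[:,:2]-[.4,-.2])*1000).astype(int)
    ok=((ij>=0)&(ij<400)).all(1);S=S[ok];ij=ij[ok]
    im[ij[:,0],ij[:,1]]=255;im=cv2.dilate(im,np.ones((5,5)))
    c,l,st,ce=cv2.connectedComponentsWithStats(im);print(n)
    for k in range(1,c):
        p=S[l[ij[:,0],ij[:,1]]==k]
        if len(p)<8: continue
        r=R(p);print(len(p),np.round(r[0],4),np.round(r[1],4),round(r[2],1),'zmax',p[:,2].max().round(4))
        if len(p)>600:
            hi=p[p[:,2]>.072]; print(' plate',len(hi),np.round(hi.mean(0),4),R(hi))
            m=p[(p[:,2]<.066)&(p[:,2]>.048)];r=R(m);print(' body',r,np.round(cv2.boxPoints(r),4).tolist(),np.median(m[:,2]))
E
```

```text
top
60 [0.4571 0.0197] [0.0279 0.0307] 28.0 zmax 0.0666
1897 [0.5609 0.0509] [0.0994 0.2587] 52.5 zmax 0.0868
 plate 103 [ 0.6589 -0.0254  0.08  ] ((0.6599279642105103, -0.024802744388580322), (0.09893541783094406, 0.00936494767665863), 52.492488861083984)
 body ((0.5563693642616272, 0.04926000535488129), (0.0939437747001648, 0.25124871730804443), 53.08799743652344) [[0.427700012922287, 0.08720000088214874], [0.628600001335144, -0.06369999796152115], [0.6850000023841858, 0.01140000019222498], [0.48410001397132874, 0.1623000055551529]] 0.05865724653267046
75 [ 0.555  -0.0557] [0.0342 0.0378] 88.1 zmax 0.028
9 [0.5483 0.1683] [0.004  0.0116] 20.3 zmax 0.0573
178 [0.6748 0.0765] [0.0431 0.0417] 17.4 zmax 0.0413
scene
239 [0.4598 0.0218] [0.0321 0.0315] 2.4 zmax 0.0636
8 [0.451  0.1022] [0.0029 0.0191] 60.0 zmax 0.058
1195 [0.5482 0.0655] [0.0663 0.2251] 50.9 zmax 0.0649
 plate 0 [nan nan nan] ((0.0, 0.0), (0.0, 0.0), 0.0)
 body ((0.5467051267623901, 0.06345870345830917), (0.06123979762196541, 0.22404266893863678), 52.21437454223633) [[0.43939998745918274, 0.10790000110864639], [0.616500
[... 184 characters left out ...]
5 zmax 0.0253
59 [0.5539 0.1707] [0.0117 0.0102] 56.3 zmax 0.054
790 [ 0.6604 -0.0239] [0.0996 0.0123] 52.1 zmax 0.0834
 plate 243 [ 0.661  -0.0242  0.0785] ((0.659925103187561, -0.02427862584590912), (0.09850319474935532, 0.01203974336385727), 52.07304000854492)
 body ((0.6623559594154358, -0.02502448856830597), (0.09890299290418625, 0.007568378001451492), 51.93170166015625) [[0.6288999915122986, -0.06159999966621399], [0.6348000168800354, -0.06629999727010727], [0.6958000063896179, 0.011599999852478504], [0.6898999810218811, 0.016200000420212746]] 0.05702111543275018
276 [0.6757 0.077 ] [0.0423 0.0433] 21.1 zmax 0.0384<stdin>:16: RuntimeWarning: Mean of empty slice.
  ret = um.true_divide(
```

```bash
cat >> h.py <<'E'
from scipy.spatial.transform import Rotation as Ro
D=np.array([-.790,.613,0]);D/=np.linalg.norm(D)
FIRST=np.array([.631,-.002,.062])
def rot(s): q=s['tool_rot'];return Ro.from_quat([q[1],q[2],q[3],q[0]])
def goto(s,p,zdir=None):
    """shift to p in tool axes (25mm units), turn to have tool y down, z along zdir (5 deg units)"""
    R=rot(s);y=np.array([0,0,-1.])
    d=R.inv().apply(np.array(p)-s['tool_pos'])/.025
    out=[np.round(d,2)]
    for z in ([zdir,-zdir] if zdir is not None else []):
        G=Ro.from_matrix(np.column_stack([np.cross(y,z),y,z]))
        out.append(np.round(np.degrees((R.inv()*G).as_rotvec())/5,2))
    return out
E
python3 - <<'E'
from h import *
from plant import manip
s=manip.state();print(rot(s).as_matrix().round(3));print(goto(s,FIRST+[0,0,.145],D))
E
```

```text
[[ 0.375 -0.001 -0.927]
 [ 0.927 -0.002  0.375]
 [-0.002 -1.     0.   ]]
[array([-1.558e+01,  2.000e-02, -2.343e+01]), array([ 0.  ,  3.15, -0.02]), array([-3.000e-02, -3.285e+01, -0.000e+00])]
```

Emit:
drive_tool([
  [[-0.65, 0, -0.98], [0, 0, 0], 1],
  [[-0.65, 0, -0.98], [0, 0, 0], 1],
  [[-0.65, 0, -0.98], [0, 0, 0], 1],
  [[-0.65, 0, -0.98], [0, 0, 0], 1],
  [[-0.65, 0, -0.98], [0, 0, 0], 1],
  [[-0.65, 0, -0.98], [0, 0, 0], 1],
  [[-0.65, 0, -0.98], [0, 0, 0], 1],
  [[-0.65, 0, -0.98], [0, 0, 0], 1],
  [[-0.65, 0, -0.98], [0, 0, 0], 1],
  [[-0.65, 0, -0.98], [0, 0, 0], 1],
  [[-0.65, 0, -0.98], [0, 0, 0], 1],
  [[-0.65, 0, -0.98], [0, 0, 0], 1],
])

```text
time: 1.3
tool_pos: [0.4341, 0.287, 0.2076]
tool_rot: [0.586, -0.586, -0.395, 0.395]
contact_force: [-0.0, 0.8, -0.9]
gripper_width: 0.001
```

Emit:
drive_tool([
  [[-0.65, 0, -0.98], [0, 0, 0], 1],
  [[-0.65, 0, -0.98], [0, 0, 0], 1],
  [[-0.65, 0, -0.98], [0, 0, 0], 1],
  [[-0.65, 0, -0.98], [0, 0, 0], 1],
  [[-0.65, 0, -0.98], [0, 0, 0], 1],
  [[-0.65, 0, -0.98], [0, 0, 0], 1],
  [[-0.65, 0, -0.98], [0, 0, 0], 1],
  [[-0.65, 0, -0.98], [0, 1, 0], 1],
  [[-0.5, 0, -0.7], [0, 1, 0], 1],
  [[0, 0, 0], [0, 1, 0], 1],
  [[0, 0, 0], [0, 0.15, 0], 1],
  [[0, 0, 0], [0, 0, 0], 1],
])

```text
time: 2.5
tool_pos: [0.5763, 0.0751, 0.2076]
tool_rot: [0.635, -0.635, -0.311, 0.312]
contact_force: [-0.8, 0.8, -0.3]
gripper_width: 0.002
```

```bash
python3 - <<'E'
from h import *
from plant import manip
import cv2
s=manip.state();print({k:np.round(v,3).tolist() for k,v in s.items()})
print(goto(s,FIRST-[0,0,-.04],D))
f=manip.grab_frame("wrist");cv2.imwrite('pics/w1.png',f['img']);
T=np.eye(4);T[:3,:3]=rot(s).as_matrix();T[:3,3]=s['tool_pos'];T=T@f['T_tool_cam']
np.savez('w1.npz',W=cloud(f,T),T=T,K=f['camera_matrix'],z=f['range_z'])
def px(p):
    c=np.linalg.inv(T)@np.r_[p,1];c=f['camera_matrix']@c[:3];return (c[:2]/c[2]).round(0)
print(px(FIRST),px(FIRST+.184*D),px(FIRST-.033*D+[0,0,.019]))
E
```

```text
{'time': 2.5, 'joint_pos': [0.002, -0.05, 1.716, 0.0, 1.476, -0.911], 'joint_vel': [0.008, -0.006, 0.0, 0.001, -0.002, -0.007], 'joint_efforts': [-0.371, -34.681, -37.095, -0.015, -0.004, 0.075], 'tool_pos': [0.576, 0.075, 0.208], 'tool_rot': [0.635, -0.635, -0.311, 0.312], 'contact_force': [-0.761, 0.835, -0.31], 'ft_torque': [0.002, 0.037, 0.057], 'gripper_width': 0.002}
[array([-1.1 ,  4.22, -3.62]), array([-0.01,  0.02, -0.01]), array([-1.000e-02, -3.598e+01,  1.000e-02])]
[256. 263.] [252.  91.] [256. 298.]
```

View pics/w1.png

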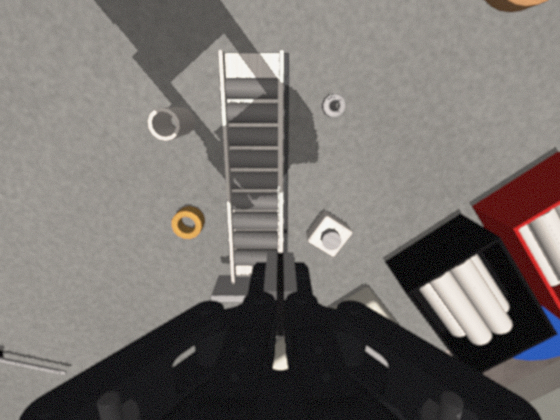

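The wrist view agrees with the estimate: first_top is predicted at (256,263), last_top at (252,91), and the wall centre lines match. Next I move above the start point, 8 mm before first_top.

Emit:
drive_tool([
  [[-0.22, 0, -0.79], [0, 0, 0], 1],
  [[-0.22, 0, -0.79], [0, 0, 0], 1],
  [[-0.22, 0, -0.79], [0, 0, 0], 1],
  [[-0.22, 0, -0.79], [0, 0, 0], 1],
  [[-0.22, 0, -0.79], [0, 0, 0], 1],
  [[0, 0.9, 0], [0, 0, 0], 1],
  [[0, 0.9, 0], [0, 0, 0], 1],
  [[0, 0.9, 0], [0, 0, 0], 1],
  [[0, 0.9, 0], [0, 0, 0], 1],
  [[0, 0.9, 0], [0, 0, 0], 1],
  [[0, 0.7, 0], [0, 0, 0], 1],
  [[0, 0, 0], [0, 0, 0], 1],
])

```text
time: 3.75
tool_pos: [0.6359, -0.0077, 0.0744]
tool_rot: [0.636, -0.634, -0.309, 0.313]
contact_force: [-0.2, 0.6, -0.4]
gripper_width: 0.0
```

```bash
python3 - <<'E'
from h import *
from plant import manip
import cv2
s=manip.state();print(s['tool_pos'],s['contact_force'],goto(s,FIRST-.008*D,D))
f=manip.grab_frame("wrist");g=manip.grab_frame("scene")
c=g['img'][150:280,220:380];cv2.imwrite('pics/m2.png',np.hstack([cv2.resize(f['img'],(400,300)),cv2.resize(c,(369,300))]))
T=np.eye(4);T[:3,:3]=rot(s).as_matrix();T[:3,3]=s['tool_pos'];T=T@f['T_tool_cam']
W=cloud(f,T)
P=W.reshape(-1,3)-FIRST;L=np.column_stack([P@D,P@np.cross([0,0,1],D),P[:,2]+.062])
# roller tops profile along strip
m=(abs(L[:,1])<.018)&(L[:,2]>.03)&(L[:,2]<.068)
for a in np.arange(.02,.215,.003):
    q=L[m&(abs(L[:,0]-a)<.0015)]
    if len(q):print(round(a*1000),np.round(1000*np.median(q[:,2]),1),end='; ')
w=(L[:,2]>.05)&(L[:,2]<.07)&(abs(L[:,1])<.045)
print()
for a in (.05,.1,.15,.19):
    q=L[w&(abs(L[:,0]-a)<.015)];print(a,q[:,1].min(),q[:,1].max())
E
```

```text
[ 0.63587763 -0.00768434  0.07436952] [-0.17475564  0.55873976 -0.44825194] [array([ 0.06,  0.49, -0.03]), array([-0.06, -0.  , -0.04]), array([ 0.06, 36.  , -0.1 ])]
20 60.2; 23 61.5; 26 61.8; 29 61.2; 32 59.0; 35 53.2; 38 55.2; 41 58.0; 44 60.7; 47 61.6; 50 61.7; 53 60.7; 56 58.2; 59 40.5; 62 55.7; 65 59.1; 68 61.0; 71 61.9; 74 61.4; 77 60.1; 80 57.1; 83 40.1; 86 56.0; 89 60.1; 92 61.4; 95 61.8; 98 61.1; 101 59.3; 104 56.9; 107 41.2; 110 57.5; 113 60.6; 116 61.6; 119 61.6; 122 60.8; 125 58.8; 
0.05 -0.029831271567934914 0.03195327996994672
0.1 -0.030095367150026937 0.032052316979571685Traceback (most recent call last):
  File "<stdin>", line 18, in <module>
    return umr_minimum(a, axis, None, out, keepdims, initial, where)
ValueError: zero-size array to reduction operation minimum which has no identity
```

View pics/m2.png

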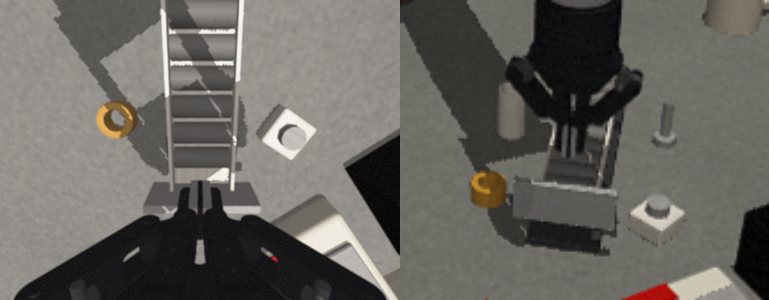

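Roller peaks lie at 25.5, 48.5, 71.5 and 95 mm, so first_top is about 2.5 mm further on than I assumed. Roller tops are at 61.8 mm. I'll descend gently.

Emit:
drive_tool([
  [[0.05, 0.2, 0.1], [0, 0, 0], 1],
  [[0, 0.2, 0.06], [0, 0, 0], 1],
  [[0, 0, 0], [0, 0, 0], 1],
])

```text
time: 4.15
tool_pos: [0.6351, -0.0035, 0.0679]
tool_rot: [0.635, -0.635, -0.311, 0.311]
contact_force: [-0.2, -0.0, -0.9]
gripper_width: -0.001
```

Emit:
drive_tool([
  [[0, 0.1, 0], [0, 0, 0], 1],
  [[0, 0.05, 0], [0, 0, 0], 1],
  [[0, 0, 0], [0, 0, 0], 1],
])

```text
time: 4.45
tool_pos: [0.6353, -0.0037, 0.0642]
tool_rot: [0.635, -0.635, -0.311, 0.311]
contact_force: [0.1, 0.4, 0.2]
gripper_width: 0.003
```

Emit:
drive_tool([
  [[0, 0.1, 0], [0, 0, 0], 1],
  [[0, 0.1, 0], [0, 0, 0], 1],
  [[0, 0, 0], [0, 0, 0], 1],
])

```text
time: 4.75
tool_pos: [0.6351, -0.0037, 0.0587]
tool_rot: [0.635, -0.635, -0.311, 0.311]
contact_force: [-0.3, 0.2, -0.0]
gripper_width: -0.004
```

Emit:
drive_tool([
  [[0, 0, 0.1], [0, 0, 0], 1],
  [[0, 0, 0.1], [0, 0, 0], 1],
  [[0, 0, 0], [0, 0, 0], 1],
])

```text
time: 5.05
tool_pos: [0.6312, -0.0004, 0.0594]
tool_rot: [0.635, -0.635, -0.311, 0.311]
contact_force: [0.4, -0.5, 0.8]
gripper_width: 0.001
```

Emit:
drive_tool([
  [[0, 0.06, 0], [0, 0, 0], 1],
  [[0, 0, 0], [0, 0, 0], 1],
])

```text
time: 5.25
tool_pos: [0.6314, -0.0007, 0.0577]
tool_rot: [0.635, -0.635, -0.311, 0.311]
contact_force: [-0.7, 1.1, 0.7]
gripper_width: -0.002
```

```bash
python3 - <<'E'
from plant import manip
import cv2,numpy as np
F=[]
for i in range(2):
    g=manip.grab_frame("scene");s=manip.state();F.append(s['contact_force'])
f=manip.grab_frame("wrist")
print(np.round(F,1).tolist(),s['tool_pos'],s['gripper_width'])
c=g['img'][175:265,240:340];cv2.imwrite('pics/m3.png',np.hstack([f['img'][190:330,190:370].repeat(2,0).repeat(2,1)[:280],cv2.resize(c,(311,280))]))
E
```

```text
[[-0.5, 0.9, -1.0], [-0.3, -0.3, -0.4]] [ 0.63145036 -0.00075228  0.05778426] -0.0004823859725270921
```

View pics/m3.png

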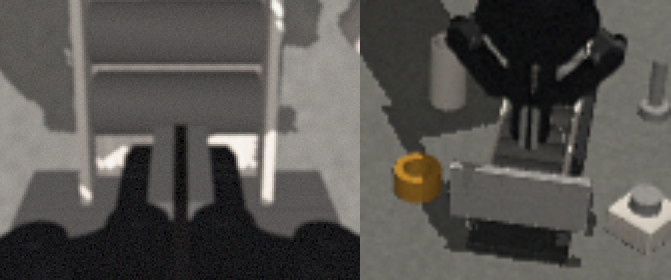

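```bash
python3 - <<'E'
from h import *
from plant import manip
s=manip.state();print(s['contact_force'].round(1) if hasattr(s['contact_force'],'round') else s['contact_force'])
f=manip.grab_frame("wrist")
T=np.eye(4);T[:3,:3]=rot(s).as_matrix();T[:3,3]=s['tool_pos'];T=T@f['T_tool_cam']
print('cam in tool',f['T_tool_cam'][:3,3])
P=cloud(f,T).reshape(-1,3)-FIRST;L=np.column_stack([P@D,P@np.cross([0,0,1],D),P[:,2]+.062])*1000
m=(abs(L[:,1])>14)&(abs(L[:,1])<23)&(L[:,2]>5)&(L[:,2]<95)
for a in np.arange(-45,60,2):
    q=L[m&(abs(L[:,0]-a)<1)]
    if len(q):print(a,np.round(np.percentile(q[:,2],[10,50,90])),end='; ')
# finger points close to the tip
m=(abs(L[:,1])<12)&(L[:,2]<75)&(abs(L[:,0])<25);print()
for a in range(-25,25,2):
    q=L[m&(abs(L[:,0]-a)<1)]
    if len(q):print(a,np.round(np.percentile(q[:,2],[2,50,98])),end='; ')
E
```

```text
[-0.6 -1.2  1.7]
cam in tool [-0.00067484 -0.16574796  0.0824487 ]
-31 [42. 52. 60.]; -29 [40. 44. 60.]; -27 [40. 40. 41.]; -25 [39. 40. 41.]; -23 [39. 40. 41.]; -21 [39. 40. 41.]; -19 [39. 40. 41.]; -17 [39. 40. 41.]; -15 [39. 40. 41.]; -5 [58. 58. 59.]; -3 [59. 60. 61.]; -1 [61. 61. 62.]; 1 [61. 62. 62.]; 3 [61. 62. 63.]; 5 [61. 62. 62.]; 7 [60. 61. 62.]; 9 [40. 59. 60.]; 11 [47. 56. 58.]; 13 [51. 53. 55.]; 17 [57. 57. 58.]; 19 [58. 59. 60.]; 21 [60. 61. 61.]; 23 [61. 61. 62.]; 25 [61. 62. 63.]; 27 [61. 62. 62.]; 29 [60. 61. 62.]; 31 [59. 60. 61.]; 33 [40. 58. 59.]; 35 [40. 54. 57.]; 39 [56. 57. 57.]; 41 [57. 58. 59.]; 43 [59. 60. 61.]; 45 [60. 61. 62.]; 47 [61. 62. 63.]; 49 [61. 62. 63.]; 51 [61. 61. 62.]; 53 [60. 61. 62.]; 55 [58. 59. 61.]; 57 [40. 56. 58.]; 59 [39. 40. 53.]; 
-19 [39. 40. 41.]; -17 [39. 40. 41.]; -15 [39. 40. 41.]; -5 [57. 58. 58.]; -3 [59. 60. 61.]; -1 [60. 61. 62.]; 1 [61. 62. 63.]; 3 [61. 62. 63.]; 5 [60. 62. 63.]; 7 [59. 61. 62.]; 9 [39. 59. 61.]; 11 [41. 56. 59.]; 13 [51. 53. 57.]; 17 [56. 57. 58.]; 19 [58. 59. 61.]; 21 [60. 61. 62.]; 23 [60. 61. 62.];
```

```bash
python3 - <<'E'
from h import *
from plant import manip
f=manip.grab_frame("wrist");s=manip.state();print(np.round(s['contact_force'],1),s['tool_pos'])
Q=cloud(f,f['T_tool_cam'])*1000
sub=Q[200:420:6]
# per image row near finger columns: tool coords of the points
for r in range(236,330,6):
    print(r,[tuple(np.round(Q[r,c]).astype(int)) if Q[r,c,2]==Q[r,c,2] else None for c in (262,270,277,284,292,300)])
E
```

```text
[ 0.3  0.  -0.2] [ 0.63154685 -0.00076258  0.057877  ]
236 [(np.int64(-11), np.int64(-1), np.int64(9)), (np.int64(-6), np.int64(-1), np.int64(9)), (np.int64(-2), np.int64(-1), np.int64(9)), (np.int64(2), np.int64(-1), np.int64(9)), (np.int64(6), np.int64(0), np.int64(8)), (np.int64(11), np.int64(-2), np.int64(9))]
242 [(np.int64(-11), np.int64(-3), np.int64(6)), (np.int64(-6), np.int64(-3), np.int64(6)), (np.int64(-2), np.int64(-3), np.int64(6)), (np.int64(2), np.int64(-4), np.int64(6)), (np.int64(6), np.int64(-3), np.int64(6)), (np.int64(11), np.int64(-3), np.int64(6))]
248 [(np.int64(-11), np.int64(-4), np.int64(3)), (np.int64(-6), np.int64(-4), np.int64(2)), (np.int64(-2), np.int64(-4), np.int64(2)), (np.int64(2), np.int64(-3), np.int64(2)), (np.int64(6), np.int64(-4), np.int64(3)), (np.int64(11), np.int64(-4), np.int64(2))]
254 [(np.int64(-11), np.int64(-4), np.int64(-2)), (np.int64(-6), np.int64(-29), np.int64(11)), (np.int64(-2), np.int64(-28), np.int64(11)), None, (np.int64(5), np.int64(-29), np.int64(12)), (np.int64(11), np.int64(-3), np.int64(-2))]
260 [(np.int64(-13), np.in
[... 2520 characters left out ...]
p.int64(-61), np.int64(1)), (np.int64(1), np.int64(-68), np.int64(6)), (np.int64(4), np.int64(-76), np.int64(13)), (np.int64(6), np.int64(-77), np.int64(13))]
320 [(np.int64(-7), np.int64(-79), np.int64(12)), (np.int64(-4), np.int64(-80), np.int64(13)), (np.int64(-2), np.int64(-61), np.int64(-2)), (np.int64(1), np.int64(-68), np.int64(4)), (np.int64(3), np.int64(-80), np.int64(13)), (np.int64(6), np.int64(-79), np.int64(13))]
326 [(np.int64(-7), np.int64(-82), np.int64(13)), (np.int64(-4), np.int64(-82), np.int64(12)), (np.int64(-2), np.int64(-60), np.int64(-6)), (np.int64(1), np.int64(-69), np.int64(2)), (np.int64(3), np.int64(-82), np.int64(13)), (np.int64(6), np.int64(-82), np.int64(13))]
```

The wrist depth shows the shut fingertips ending about 25 mm behind the nominal TCP, with their front face at z=+11 and lowest visible y≈−27 mm. That fits the missing contact force at TCP z 58 mm. The rollers are still at 62 mm and untouched. I'll continue down in small, force-checked steps.

Emit:
drive_tool([
  [[0, 0.2, 0], [0, 0, 0], 1],
  [[0, 0.2, 0], [0, 0, 0], 1],
  [[0, 0.1, 0], [0, 0, 0], 1],
  [[0, 0, 0], [0, 0, 0], 1],
])

```text
time: 5.9
tool_pos: [0.6308, -0.0007, 0.0443]
tool_rot: [0.635, -0.635, -0.311, 0.312]
contact_force: [-0.6, 0.2, 0.7]
gripper_width: 0.001
```

```bash
cat >> h.py <<'E'
def look(manip):
    f=manip.grab_frame("wrist");s=manip.state()
    print('F',np.round(s['contact_force'],1),'tcp',np.round(s['tool_pos'],4),'t',s['time'])
    Q=cloud(f,f['T_tool_cam'])*1000
    F=Q[:,262:300].reshape(-1,3);F=F[(abs(F[:,0])<8)&(abs(F[:,2]-11.5)<1.5)]
    h=np.histogram(F[:,1],np.arange(-60,10,2));print('front face y:',[(int(a),int(n)) for n,a in zip(*h) if n>0])
    R=rot(s);P=R.apply(Q.reshape(-1,3)/1000)+s['tool_pos']-FIRST
    L=np.column_stack([P@D,P@np.cross([0,0,1],D),P[:,2]+.062])*1000
    a0=(s['tool_pos']-FIRST)@D*1000;print('tcp along',a0,'lateral',(s['tool_pos']-FIRST)@np.cross([0,0,1],D)*1000)
    q=L[(abs(L[:,1])<22)&(L[:,0]>a0+13)&(L[:,0]<a0+70)&(L[:,2]>50)&(L[:,2]<66)]
    print('roller tops z p95',np.percentile(q[:,2],[90,95]) if len(q) else None)
    return f
E
python3 - <<'E'
from h import *
from plant import manip
look(manip)
E
```

```text
F [ 0.  -0.  -0.6] tcp [ 0.6311 -0.0007  0.0448] t 5.95
front face y: [(-60, 94), (-58, 87), (-56, 89), (-54, 80), (-52, 79), (-50, 76), (-48, 76), (-46, 65), (-44, 65), (-42, 63), (-40, 61), (-38, 55), (-36, 59), (-34, 52), (-32, 51), (-30, 47), (-28, 22), (-14, 57), (-12, 59), (-10, 63), (-8, 31), (-6, 13), (-4, 15)]
tcp along 0.6925033552577156 lateral -1.1208900358489415
roller tops z p95 [62.43599246 62.72481447]
```

Emit:
drive_tool([
  [[0, 0.16, 0], [0, 0, 0], 1],
  [[0, 0.16, 0], [0, 0, 0], 1],
  [[0, 0, 0], [0, 0, 0], 1],
])

```text
time: 6.25
tool_pos: [0.6317, -0.0006, 0.0374]
tool_rot: [-0.635, 0.635, 0.311, -0.311]
contact_force: [0.4, 0.6, 3.4]
gripper_width: -0.005
```

Emit:
drive_tool([
  [[0, 0.06, 0], [0, 0, 0], 1],
  [[0, 0, 0], [0, 0, 0], 1],
])

```text
time: 6.45
tool_pos: [0.6321, -0.0009, 0.0365]
tool_rot: [-0.635, 0.635, 0.311, -0.311]
contact_force: [0.3, -0.5, 4.2]
gripper_width: 0.001
```

Emit:
drive_tool([
  [[0, 0.06, 0], [0, 0, 0], 1],
  [[0, 0, 0], [0, 0, 0], 1],
])

```text
time: 6.65
tool_pos: [0.632, -0.0008, 0.0349]
tool_rot: [-0.635, 0.635, 0.311, -0.311]
contact_force: [0.8, 0.1, 6.0]
gripper_width: 0.002
```

```bash
python3 - <<'E'
from h import *
from plant import manip
look(manip)
E
```

```text
F [-0.1  0.8  3.9] tcp [ 0.632  -0.0008  0.0349] t 6.7
front face y: [(-60, 89), (-58, 92), (-56, 86), (-54, 85), (-52, 74), (-50, 73), (-48, 70), (-46, 62), (-44, 70), (-42, 67), (-40, 59), (-38, 56), (-36, 56), (-34, 55), (-32, 54), (-30, 48), (-28, 18), (-22, 13), (-20, 105), (-18, 73), (-16, 70), (-14, 34), (-12, 23)]
tcp along -0.0881004985133207 lateral -1.5311355881797502
roller tops z p95 [58.17010374 58.47916984]
```

Contact: about 5 N, with the bed roughly 4 mm down. I'll ease up slightly and start the stroke.

Emit:
drive_tool([
  [[0, -0.03, 0.2], [0, 0, 0], 1],
  [[0, 0, 0.4], [0, 0, 0], 1],
  [[0, 0, 0.4], [0, 0, 0], 1],
  [[0, 0, 0.4], [0, 0, 0], 1],
  [[0, 0, 0.4], [0, 0, 0], 1],
  [[0, 0, 0.4], [0, 0, 0], 1],
])

```text
time: 7.3
tool_pos: [0.5872, 0.0337, 0.0352]
tool_rot: [0.635, -0.635, -0.311, 0.311]
contact_force: [0.6, -0.4, 4.8]
gripper_width: -0.001
```

```bash
python3 - <<'E'
from h import *
from plant import manip
import cv2
f=look(manip)
cv2.imwrite('pics/w4.png',f['img'][60:330,140:420])
E
```

```text
F [-0.4  2.2  4.3] tcp [0.5858 0.0347 0.0347] t 7.35
front face y: [(-60, 98), (-58, 95), (-56, 84), (-54, 73), (-52, 85), (-50, 75), (-48, 65), (-46, 75), (-44, 58), (-42, 64), (-40, 56), (-38, 68), (-36, 54), (-34, 49), (-32, 51), (-30, 46), (-28, 23), (-24, 101), (-22, 36)]
tcp along 58.227799697355834 lateral -1.3323012335817703
roller tops z p95 [58.22360473 58.5097825 ]
```

View pics/w4.png

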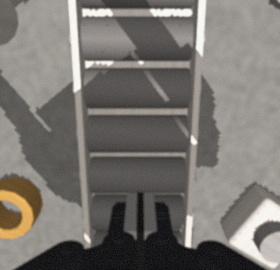

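Tip centred in the channel, tracking straight, bed 4 mm down, force 4–5 N. Continuing.

Emit:
drive_tool([
  [[0, -0.02, 0.4], [0, 0, 0], 1],
  [[0, 0, 0.4], [0, 0, 0], 1],
  [[0, 0, 0.4], [0, 0, 0], 1],
  [[0, 0, 0.4], [0, 0, 0], 1],
  [[0, 0, 0.4], [0, 0, 0], 1],
  [[0, 0, 0.4], [0, 0, 0], 1],
])

```text
time: 7.95
tool_pos: [0.5399, 0.0702, 0.0356]
tool_rot: [-0.635, 0.635, 0.311, -0.311]
contact_force: [-0.5, -0.1, 5.3]
gripper_width: 0.001
```

```bash
python3 - <<'E'
from h import *
from plant import manip
look(manip)
E
```

```text
F [0.4 1.7 4.6] tcp [0.5386 0.0711 0.0352] t 8.0
front face y: [(-60, 99), (-58, 88), (-56, 84), (-54, 87), (-52, 77), (-50, 73), (-48, 69), (-46, 65), (-44, 73), (-42, 63), (-40, 63), (-38, 52), (-36, 60), (-34, 47), (-32, 60), (-30, 43), (-28, 19), (-22, 1), (-20, 27), (-18, 60), (-16, 67), (-14, 37), (-12, 27), (-10, 2)]
tcp along 117.80469172121424 lateral -1.1565994060252738
roller tops z p95 [58.60672048 58.89401882]
```

Emit:
drive_tool([
  [[0, 0, 0.4], [0, 0, 0], 1],
  [[0, 0, 0.4], [0, 0, 0], 1],
  [[0, 0, 0.4], [0, 0, 0], 1],
  [[0, 0, 0.4], [0, 0, 0], 1],
  [[0, 0, 0.4], [0, 0, 0], 1],
  [[0, 0, 0.4], [0, 0, 0], 1],
  [[0, 0, 0.4], [0, 0, 0], 1],
  [[0, 0, 0.3], [0, 0, 0], 1],
  [[0, 0, 0.05], [0, 0, 0], 1],
])

```text
time: 8.9
tool_pos: [0.4774, 0.1187, 0.0354]
tool_rot: [0.635, -0.635, -0.311, 0.312]
contact_force: [-0.2, 0.1, 4.0]
gripper_width: 0.003
```

```bash
python3 - <<'E'
from h import *
from plant import manip
look(manip)
E
```

```text
F [-0.9 -0.1  4.4] tcp [0.4775 0.1186 0.0354] t 8.95
front face y: [(-60, 98), (-58, 84), (-56, 86), (-54, 85), (-52, 78), (-50, 72), (-48, 73), (-46, 65), (-44, 66), (-42, 63), (-40, 59), (-38, 59), (-36, 54), (-34, 55), (-32, 43), (-30, 57), (-28, 18), (-4, 26), (-2, 105), (0, 1)]
tcp along 195.19959610513592 lateral -1.1762109333128161
roller tops z p95 None
```

Emit:
drive_tool([
  [[0, -0.3, 0], [0, 0, 0], 1],
  [[0, -0.6, 0], [0, 0, 0], 1],
  [[0, -0.9, 0], [0, 0, 0], 1],
  [[0, -0.9, 0], [0, 0, 0], 1],
  [[0, -0.9, 0], [0, 0, 0], 1],
  [[0, -0.9, 0], [0, 0, 0], 1],
  [[0, -0.9, -0.5], [0, 0, 0], 1],
  [[0, -0.9, -0.5], [0, 0, 0], 1],
  [[0, 0, 0], [0, 0, 0], 1],
  [[0, 0, 0], [0, 0, 0], 1],
])

```text
time: 9.95
tool_pos: [0.4983, 0.1025, 0.1936]
tool_rot: [-0.635, 0.635, 0.311, -0.311]
contact_force: [-0.4, 0.7, 0.8]
gripper_width: 0.003
```

```bash
python3 - <<'E'
from h import *
from plant import manip
import cv2
s=manip.state();print(s['tool_pos'],np.round(s['contact_force'],1),s['time'])
f=manip.grab_frame("wrist");g=manip.grab_frame("scene");o=np.load('scene0.npz')['img']
c=lambda i:cv2.resize(i[165:275,230:360],(390,330))
cv2.imwrite('pics/end.png',np.hstack([c(o),c(g['img'])]))
W=cloud(g)[170:265,240:350].reshape(-1,3)-FIRST
L=np.column_stack([W@D,W@np.cross([0,0,1],D),W[:,2]+.062])*1000
q=L[(abs(L[:,1])<22)&(L[:,0]>-5)&(L[:,0]<100)&(L[:,2]>50)&(L[:,2]<70)];print('tops',np.percentile(q[:,2],[50,90]))
E
```

```text
[0.49826254 0.10252565 0.19356035] [-0.4  0.7  0.8] 9.95
tops [60.31997632 62.761251  ]
```

View pics/end.png

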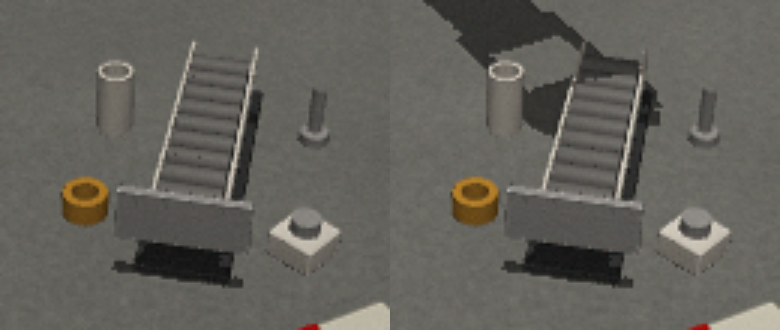

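The before and after crops show the bystanders and strip unchanged, the channel back up and the tool clear. Handing in.

```bash
python3 -c "
from plant import manip
print(manip.job_done())"
```

```text
the job is handed in; nothing more can be done
None
```

I stroked the roller strip once with the fingertips shut, from just before roller 1's top at the end plate to about 9 mm past roller 9, then lifted clear and handed the job in. The clock read about 10 s of the 35 s allowed.

- **Pressure:** the force readings were mostly 4–5 N, with one of 6 N before the stroke began. The bed was about 4 mm down wherever I checked, by wrist depth at three points. The limits are about 6 mm for half-way and 8 mm for too hard.
- **After lift-off:** the force is back to the noise level and the roller tops are back at about 62 mm. The tube, end cap, bush and bolt look the same before and after in the scene picture. The tape, screwdriver and mug were not in that check, but the arm's path passed well above them.
- **Disagreements:** the shut fingertips ended about 27 mm behind the stated TCP. I found contact by force and wrist depth instead of the stated TCP height. The first estimate of the first roller's position was also about 2.5 mm off, and I corrected it from the wrist depth.
- **Not checked directly:** the rollers are plain, so no picture can show that they turned. That all nine did is inferred from steady contact along the whole row: about 20 mm of travel or more on rollers 2–9. Roller 1 got only about 13 mm, because contact began near its top, so its turn is the smallest, roughly 1 rad.

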